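# Clamp a turned ring with a break-over torque wrench

### The arm

A 6-joint arm with a two-finger parallel gripper is mounted at the origin on the work surface. World frame = base frame: x ahead of the robot, y to its left, z up, the work surface at z = 0. Lengths are in m, angles in rad, forces in N, time in s.
With the tool pointing down it reaches from about 0.425 to 0.925 m from the base axis. Payload 12.5 kg.
Tool frame: the origin (TCP) lies midway between the tips of the shut fingers; the grasp point (between the pads) lies 19 mm behind it (bot.grip_depth is the distance from the TCP to the grasp point, in m); z points along the fingers, y is the line along which they close (so a half turn about z gives the same grasp; the last joint's range is limited). The gripper opens to 85 mm and grips with 20 to 120 N. Pads are 22 mm wide; open, the fingers measure 114 mm over their backs; the gripper's body (76 mm by 85 mm) begins 54 mm behind the grasp point. The pads swing forward as they close: fully open they stand 13 mm farther back than shut.
Start: joints at [-1.374, 0.491, 1.559, -0, 1.092, -0.106], TCP at [0.186, -0.597, 0.231] pointing down, gripper open.
Joint ranges: [-3.1, 3.1], [-0.84, 2.19], [0.05, 2.79], [-1.13, 4.28], [0.06, 2.93], [-2.69, 2.69]. Speed limits (rad/s): [2.22, 2.22, 2.79, 3.14, 3.14, 3.14].

### API

Orientations are given as a 3x3 rotation matrix whose columns are the frame's x, y, z axes.
In Python, from station import bot, viewer gives the robot as it stands. The module is installed in compiled form; this text tells all that it offers.
- The arm moves only by the tool arm_command, never from a script. Its argument "steps" is a list of rows, each a list of 3 entries, a list of its own where there are three numbers: the turn, a rotation vector about the tool's x, y, z in rad, then the shift along the tool's x, y, z in mm, then the opening, from -1 (shut) to 1 (fully open). A call has 1 to 20 rows; each row is the pose to reach, as a shift and turn from the pose commanded when the call began, along the tool's axes at that moment; what a row does not reach only later rows make up. A row lasts 1/10 s, in which the tool goes at most 50 mm and 8.59 degrees, less where a joint would pass 70% of its speed; a pose out of reach is approached as far as the arm can. A call with a gripper value outside its range is refused whole. The fingers move at their own pace and stop on an object; the grip force is fixed at half the most. Time passes only in rows, so rows that repeat a pose let the fingers close. It gives the time, the measured TCP pose, the force, the opening and the grip force at its end, in the units of the state.
- bot.get_state(): the state, without advancing time (a new reading comes with each control period).
- viewer.camera(name): name is "scene" or "top" or "wrist"; returns a dict with "frame" (420x560x3 uint8, red, green, blue), "K" (3x3 intrinsics, pixels), "pose" (4x4, takes a point from camera to world coordinates); the wrist camera has in their place "hand_eye" (4x4, takes a point from camera to tool coordinates, whose origin is the TCP and whose axes are the flange's). Camera axes: x right, y up, looking along -z (the intrinsics and any distortion apply to the point x, -y, -z); pixel columns grow to the right and rows downward; lengths in m; the calibration is good to about 2 mm. A picture is of the moment at which its call begins: read the wrist's pose just before it. There is no depth.
- bot.hand_in(): hands the job in; it is judged then, once.
The state is a dict: "time_s": time; "joint_positions": joint angles; "joint_vel": joint speeds; "tau": joint torques, N m; "eef_pos": TCP position; "orientation": TCP orientation; "ft_force": force on the tool from outside, world axes, zero at the start; "wrist_torque": the same for the moment, N m; "grip_width": finger opening in m; "grip_force": force on a finger pad.
Only numpy, scipy, OpenCV 4.12 (cv2) and the standard library are available. Lean on these libraries where they do the work, as an engineer would, in place of code of your own. Each camera call takes 0.05 s, during which the arm holds its last target. There are 200 camera calls.

### The job

Swing the slotted gate bar over the aluminium ring until it is fully home against the clamp stud, then pull the break-over torque wrench clockwise (seen from above) until its handle breaks over and is plainly bent at the knuckle. Stop there: do not run the handle on to the end of its bend, handle gate and wrench lightly, squeezing or pushing with no more than about 20 N, and let go leaving the gate closed, the handle bent, and the ring and the other things on the bench where they were.

Things in the scene. Friction and masses are not known exactly. Their poses are not given: they have to be found in the camera images.
- fixture: dark steel base plate 180 x 280 x 20 mm fixed on the bench, its position and yaw vary; origin at the centre of its underside, z up. In its frame the gate's pivot axis is at x 0, y +85 mm, the clamp stud (with nut and wrench) at x 0, y -85 mm, the ring at x 0, y 0. A plug gauge (24 mm across, 30 mm tall) stands loose near its +x +y corner.
- workpiece: loose turned aluminium ring, 100 mm outside, 60 mm bore, 34 mm tall, sitting over a 57 mm locating boss on the plate (its underside 20 mm above the bench); origin at the centre of its underside. The gate passes 3 mm over it. Leave it seated.
- gate_bar (a joint): angle of the gate bar (rad): 0 = fully home along the fixture's -y, its slot round the stud (hard stop); grows to at most 1.25 as it swings open towards the fixture's -x (clockwise from above). Starts 0.6 to 1.05. Turns against 0.25 N m of friction, stays where left. Steel bar 36 mm wide, 195 mm long from its pivot, underside 57 mm and top 71 mm above the bench.
- gate_pivot (a point): point on the gate's vertical pivot axis, at the height of the bar's top, 71 mm above the bench.
- gate_pin (a point): point on the axis of the upright round steel pin (16 mm diameter) that is the gate's handle, 85 mm from the pivot; the pin stands 46 mm above the bar, from 71 to 117 mm above the bench, and this point is 102 mm above the bench.
- wrench_head: steel torque-wrench head (40 mm round), captive on the nut; origin on the stud's vertical axis, x towards the handle, z up. Turned clockwise it first runs the nut down easily (0.35 N m, over an unknown 0.1 to 0.45 rad), then is snug: the torque jumps to about 1.2 N m and climbs about 8 N m per rad. It stays where left.
- wrench_nut (a point): point on the stud's vertical axis in the middle of the wrench head, about 105 mm above the bench.
- wrench_handle: wrench handle, hinged to the head at the knuckle; origin on the knuckle's vertical axis, 32 mm from the stud's axis; x to its free end (in line with the head's x while straight, as at the start), z up. Level, axis 97 mm above the bench: steel rod 18 mm thick, then from 85 to 185 mm a black rubber sleeve 25 mm thick. Starts roughly towards the fixture's -y.
- wrench_knuckle (a point): point on the knuckle's vertical axis at handle height. Rigid until about 1.6 N m acts here (10 to 12 N square to the handle at mid-sleeve), then it breaks over clockwise: the pull stops climbing and stays at that level while the handle bends; it stays bent when released. Plainly bent is about 0.1 to 0.25 rad; the bend ends at a hard stop at 0.36 rad, beyond which the nut is overtightened.
- wrench_grip (a point): point on the handle's axis in the middle of the rubber sleeve, 133 mm from the knuckle, 165 mm from the stud's axis while the wrench is straight, about 97 mm above the bench.
- plug_gauge: bystander: small steel plug 24 mm across, 30 mm tall, standing on the fixture plate; leave alone; origin at the centre of its underside.
- spacer: bystander: flat aluminium ring 64 mm across, 20 mm tall, on the bench under the wrench's reach; leave alone; origin at the centre of its underside.
- mic_stand: bystander: steel stand, 68 mm round foot, 132 mm tall; leave alone; origin at the centre of its underside.
- flange: bystander: flanged aluminium bush 110 mm across, 45 mm tall; leave alone; origin at the centre of its underside.
- vee_block: bystander: dark steel vee block 60 x 50 x 45 mm; leave alone; origin at the centre of its underside.
- oil: bystander: grey plastic bottle 52 mm across, 130 mm tall; leave alone; origin at the centre of its underside.
- driver: bystander: screwdriver lying at the far side; leave alone.

How it is judged:
By the outcome, as a careful person would: the job done as asked, in the order asked, and still so for the second after the job is handed in, with the robot touching nothing.
It also fails if it takes over 61 s, if anything falls off the work surface, if the arm or the gripper's body presses on something with over 40 N, if the wrist force passes 120 N, or if a joint passes its speed limit or range.

## Working session

There is one attempt and no reset: what is moved stays moved. The work goes in short steps, Python scripts to look and compute and a tool call to move; the robot and the scene stay as the last step left them, time stands still between calls to the robot, and variables do not carry over. Pictures are saved under pics/ and viewed, at most 10 in all, crops included, and the job is handed in when it is done.

Besides the shell and the picture viewer there is one more tool, called after "Request:" as a command line: name --argument value ..., lists and objects as JSON in quotes. arm_command: Moves the arm, as the interface text tells. Its arguments: {"type":"object","properties":{"steps":{"type":"array","items":{"type":"array"}}},"required":["steps"]}

```bash
mkdir -p pics
python3 - <<'E'
from station import bot, viewer
import cv2,numpy as np
s=bot.get_state();print(s)
for n in("top","scene"):
    c=viewer.camera(n);cv2.imwrite(f"pics/{n}0.png",cv2.resize(c["frame"][:,:,::-1],None,fx=1.42,fy=1.42,interpolation=cv2.INTER_CUBIC));np.savez(f"{n}0.npz",**{k:np.array(v) for k,v in c.items()});print(n,c.keys(),c["K"],c["pose"])
E
```

```text
{'time_s': 0.0, 'joint_positions': array([-1.37359093e+00,  4.91563140e-01,  1.55946503e+00,  1.44521269e-05,
        1.09166312e+00, -1.05622155e-01]), 'joint_vel': array([-7.87048578e-05,  1.04099225e-03, -5.93360589e-04, -5.07128492e-04,
       -1.42245162e-04, -4.64509688e-04]), 'tau': array([-1.27348580e-03, -6.18449807e+01, -2.61595917e+01, -2.17110146e-04,
        4.15627146e-03, -1.49998601e-05]), 'eef_pos': array([ 0.18635531, -0.59633693,  0.23072014]), 'orientation': array([[ 9.54499076e-01,  2.98213805e-01, -2.02680337e-04],
       [ 2.98213846e-01, -9.54498473e-01,  1.07986061e-03],
       [ 1.28571270e-04, -1.09116804e-03, -9.99999396e-01]]), 'ft_force': array([-0.01783998, -0.3747033 ,  0.53886527]), 'wrist_torque': array([ 0.02752427, -0.03919278,  0.0390229 ]), 'grip_force': 0.0, 'grip_width': 0.08535924162144884}
top dict_keys(['frame', 'K', 'pose']) [[419.88239385   0.         278.2391792 ]
 [  0.         419.88239385 214.52294254]
 [  0.           0.           1.        ]] [[ 0.01808759  0.99117241 -0.13133958  0.485424  ]
 [-0.99980838  0.01694677 -0.0097987  -0.01728402]
 [-0.00748642  0.13149165  0.99128901  1.12184497]
 [ 0.          0.          0.          1.        ]]
scene dict_keys(['frame', 'K', 'pose']) [[465.5743226    0.         281.70971524]
 [  0.         465.5743226  200.40681348]
 [  0.           0.           1.        ]] [[-0.60954543 -0.48806567  0.62469694  1.34229848]
 [ 0.79271719 -0.38254979  0.47461049  0.52245815]
 [ 0.0073366   0.78450466  0.62007952  0.7802754 ]
 [ 0.          0.          0.          1.        ]]
```

View pics/top0.png

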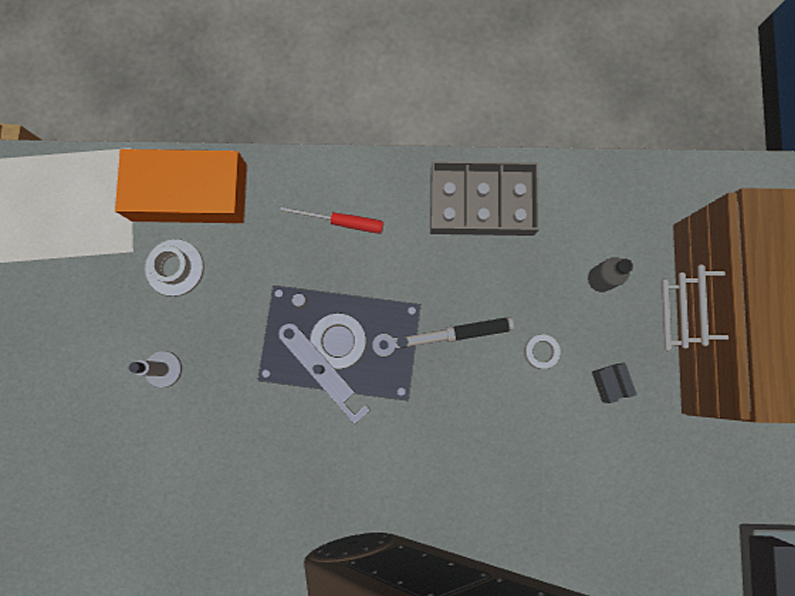

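View pics/scene0.png

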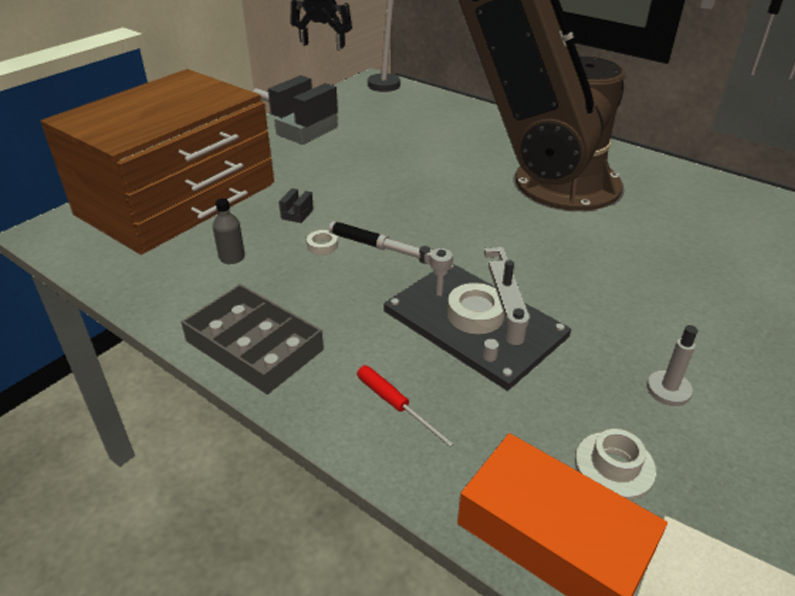

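The top view shows the plate corners at (273,286), (420,303), (408,401) and (258,381). The gate pivot is at (289,331), the pin at (319,369), the nut at (384,345), and the sleeve runs from (454,333) to (513,323). In the scene view the pin top is at (509,264), the pivot at (518,314) and the nut at (441,256).

```bash
cat > h.py <<'E'
import numpy as np
def ray(c,px,sc=1.42):
    K=c["K"];T=c["pose"];u,v=np.array(px)/sc
    d=np.array([(u-K[0,2])/K[0,0],-(v-K[1,2])/K[1,1],-1.]);return T[:3,3],T[:3,:3]@d
def onz(c,px,z,sc=1.42):
    o,d=ray(c,px,sc);return (o+d*(z-o[2])/d[2])[:2]
def rt(c,p): 
    T=c["pose"];q=T[:3,:3].T@(np.array(p)-T[:3,3]);K=c["K"];return np.array([K[0,2]-K[0,0]*q[0]/q[2],K[1,2]+K[1,1]*q[1]/q[2]])
E
python3 - <<'E'
import numpy as np;from h import *
t=np.load("top0.npz");s=np.load("scene0.npz")
C=[onz(t,p,.02) for p in[(273,286),(420,303),(408,401),(258,381)]]
print("corners",np.round(C,4),"centre",np.mean(C,0))
P=onz(t,(289,331),.075);N=onz(t,(384,345),.112);print("pivot",P,"nut",N,"mid",(P+N)/2,np.linalg.norm(P-N),"yaw",np.arctan2(*(P-N)[::-1])-np.pi/2)
print("yaw corners",[np.arctan2(*(C[a]-C[b])[::-1])-np.pi/2 for a,b in((0,1),(3,2))])
pin=onz(t,(319,369),.117);print("pin",pin,np.linalg.norm(pin-P))
print("tip",onz(t,(358,413),.071))
for p in[(454,333),(513,323)]:print("sleeve",onz(t,p,.1))
print("scene: pin",onz(s,(509,263),.117),"piv",onz(s,(518,314),.075),"nut",onz(s,(441,254),.112),"sleeve",onz(s,(334,229),.105),onz(s,(381,241),.105))
print("spacer",onz(t,(543,351),.02))
E
```

```text
corners [[ 0.6627  0.2231]
 [ 0.6353 -0.0528]
 [ 0.4544 -0.0331]
 [ 0.4857  0.2428]] centre [0.55951399 0.09500416]
pivot [0.57401739 0.1792698 ] nut [0.54992918 0.01024665] mid [0.56197328 0.09475823] 0.17073098480136514 yaw -0.14156099311773374
yaw corners [np.float64(-0.09919375237676631), np.float64(-0.11269221884947722)]
pin [0.50744141 0.11833683] 0.09025068964748598
tip [0.43369436 0.05409937]
sleeve [ 0.57340438 -0.10917905]
sleeve [ 0.59240963 -0.21044187]
scene: pin [0.51374449 0.12396426] piv [0.57437872 0.18137817] nut [0.55750768 0.01475517] sleeve [ 0.60618699 -0.19064177] [ 0.58300296 -0.09825899]
spacer [ 0.54991659 -0.2803214 ]
```

Request:
arm_command --steps '[[[0,0,-0.14],[80,-30,0],-1],[[0,0,-0.28],[130,-50,0],-1],[[0,0,-0.42],[175,-70,0],-1],[[0,0,-0.56],[220,-90,0],-1],[[0,0,-0.7],[265,-105,0],-1],[[0,0,-0.84],[310,-125,0],-1],[[0,0,-0.98],[355,-145,0],-1],[[0,0,-1.12],[400,-160,0],-1],[[0,0,-1.26],[436,-190,0],-1],[[0,0,-1.4],[440,-230,0],-1],[[0,0,-1.54],[450,-280,0],-1],[[0,0,-1.68],[460,-330,0],-1],[[0,0,-1.82],[470,-380,0],-1],[[0,0,-1.96],[475,-430,0],-1],[[0,0,-2.1],[480,-480,0],-1],[[0,0,-2.24],[490,-530,0],-1],[[0,0,-2.39],[500,-580,0],-1],[[0,0,-2.39],[503,-629,0],-1],[[0,0,-2.39],[503,-629,0],-1],[[0,0,-2.39],[503,-629,0],-1]]'

```text
time_s: 2.1
eef_pos: [0.4783, 0.1555, 0.2311]
orientation: [[-0.902, 0.431, -0.0], [0.431, 0.902, -0.0], [0.0, -0.0, -1.0]]
ft_force: [-0.1, -0.6, 0.4]
grip_width: 0.0002
grip_force: 0.0
```

Run:
```python
from station import bot, viewer
import cv2,numpy as np
s=bot.get_state();print(s["time_s"],s["eef_pos"],s["orientation"],s["ft_force"])
c=viewer.camera("wrist");print(c["hand_eye"],c["K"],c.keys())
T=np.eye(4);T[:3,:3]=s["orientation"];T[:3,3]=s["eef_pos"]
np.savez("w1.npz",K=c["K"],pose=T@c["hand_eye"])
cv2.imwrite("pics/w1.png",cv2.resize(c["frame"][:,:,::-1],None,fx=1.42,fy=1.42,interpolation=cv2.INTER_CUBIC))
```

```text
2.1 [0.47832324 0.15547577 0.23110824] [[-9.02317689e-01  4.31071512e-01 -3.73982591e-04]
 [ 4.31071586e-01  9.02317719e-01 -1.46405006e-04]
 [ 2.74340091e-04 -2.93317096e-04 -9.99999919e-01]] [-0.13221922 -0.55476865  0.35971088]
[[-3.36150595e-04  9.55976419e-01  2.93443304e-01  7.44658530e-02]
 [ 9.99999896e-01  2.31353775e-04  3.91836532e-04 -2.92242219e-04]
 [ 3.06697269e-04  2.93443405e-01 -9.55976398e-01 -1.44079589e-01]
 [ 0.00000000e+00  0.00000000e+00  0.00000000e+00  1.00000000e+00]] [[337.53515993   0.         275.61390607]
 [  0.         337.53515993 210.03806715]
 [  0.           0.           1.        ]] dict_keys(['frame', 'K', 'hand_eye'])
```

View pics/w1.png

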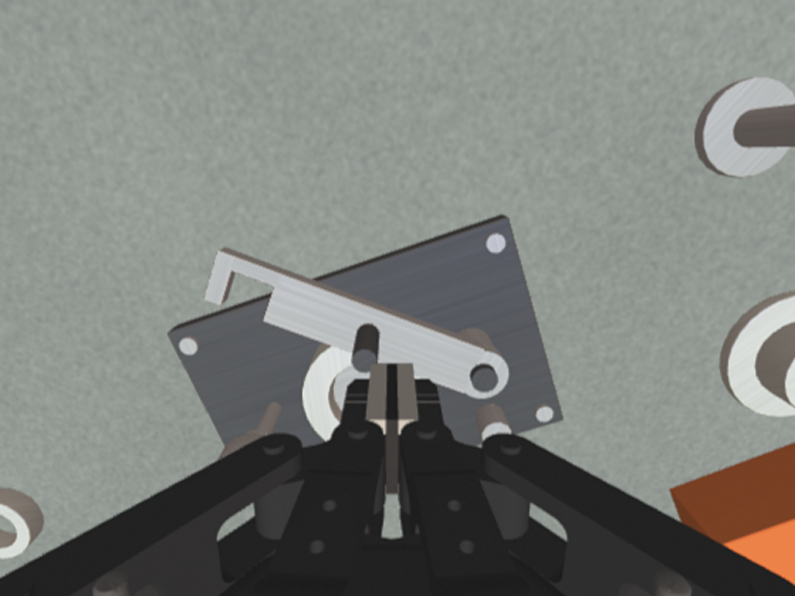

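The wrist view shows the pivot cap at (484,377), the pin top at about (365,357) and the slot hook at (222,270). The fingers are shut and clear of everything.

Run:
```python
import numpy as np;from h import *
w=np.load("w1.npz")
print("pin",onz(w,(365,357),.117),"pinbase",onz(w,(368,331),.071),"pivot",onz(w,(484,377),.075))
```

```text
pin [0.50822707 0.12358546] pinbase [0.50926144 0.12260876] pivot [0.57284672 0.18059887]
```

Request:
arm_command --steps '[[[0,0,0],[0,-19,50],-1],[[0,0,0],[0,-19,100],-1],[[0,0,0],[0,-19,149],-1],[[0,0,0],[-8,-19,149],-1],[[0,0,0],[-16,-19,149],-1],[[0,0,0],[-22,-19,149],-1],[[0,0,0],[-26,-19,149],-1],[[0,0,0],[-30,-19,149],-1],[[0,0,0],[-30,-19,149],-1]]'

```text
time_s: 3.05
eef_pos: [0.4984, 0.1233, 0.0842]
orientation: [[-0.901, 0.434, 0.002], [0.434, 0.901, 0.0], [-0.002, 0.001, -1.0]]
ft_force: [-2.4, -0.9, -0.2]
grip_width: -0.0002
grip_force: 1.0
```

Request:
arm_command --steps '[[[0,0,0],[-6,0,0],-1],[[0,0,0],[-12,0,0],-1],[[0,0,0],[-18,0,0],-1],[[0,0,0],[-24,0,0],-1],[[0,0,0],[-30,0,0],-1],[[0,0,0],[-36,0,0],-1],[[0,0,0],[-41,0,0],-1],[[0,0,0],[-44,0,0],-1],[[0,0,0],[-44,0,0],-1]]'

```text
time_s: 3.95
eef_pos: [0.5383, 0.1044, 0.0829]
orientation: [[-0.901, 0.434, 0.002], [0.434, 0.901, -0.0], [-0.002, 0.001, -1.0]]
ft_force: [0.2, 0.2, -0.8]
grip_width: 0.0001
grip_force: 0.0
```

Request:
arm_command --steps '[[[0,0,0],[-1.5,0,0],-1],[[0,0,0],[-3,0,0],-1],[[0,0,0],[-4,0,0],-1],[[0,0,0],[-4,0,0],-1]]'

```text
time_s: 4.35
eef_pos: [0.5411, 0.1029, 0.0823]
orientation: [[-0.901, 0.434, 0.0], [0.434, 0.901, -0.0], [-0.0, -0.0, -1.0]]
ft_force: [-1.6, 2.6, 1.3]
grip_width: -0.0003
grip_force: 1.1
```

Request:
arm_command --steps '[[[0,0,0],[-0.7,0,0],-1],[[0,0,0],[-1.4,0,0],-1],[[0,0,0],[-2,0,0],-1],[[0,0,0],[-2,0,0],-1]]'

```text
time_s: 4.75
eef_pos: [0.5428, 0.1019, 0.0822]
orientation: [[-0.901, 0.434, -0.0], [0.434, 0.901, -0.0], [-0.0, -0.0, -1.0]]
ft_force: [-2.0, 3.6, 1.4]
grip_width: -0.0001
grip_force: 1.6
```

Request:
arm_command --steps '[[[0,0,0],[-0.7,0,0],-1],[[0,0,0],[-1.4,0,0],-1],[[0,0,0],[-2,0,0],-1],[[0,0,0],[-2,0,0],-1]]'

```text
time_s: 5.15
eef_pos: [0.5437, 0.1015, 0.0822]
orientation: [[-0.901, 0.434, -0.002], [0.434, 0.901, 0.0], [0.002, -0.001, -1.0]]
ft_force: [-6.7, 7.4, 4.1]
grip_width: -0.0001
grip_force: 4.5
```

Request:
arm_command --steps '[[[0,0,0],[-0.5,0,0],-1],[[0,0,0],[-0.8,0,0],-1],[[0,0,0],[-0.8,0,0],-1]]'

```text
time_s: 5.45
eef_pos: [0.5438, 0.1015, 0.0822]
orientation: [[-0.901, 0.434, -0.003], [0.434, 0.901, 0.001], [0.003, -0.001, -1.0]]
ft_force: [-10.0, 11.2, 5.9]
grip_width: 0.0
grip_force: 6.7
```

Run:
```python
from station import bot, viewer
import cv2,numpy as np
s=bot.get_state();print(s["eef_pos"],s["ft_force"])
c=viewer.camera("top");cv2.imwrite("pics/top1.png",cv2.resize(c["frame"][170:330,150:400,::-1],None,fx=3,fy=3,interpolation=cv2.INTER_CUBIC))
```

```text
[0.5437658  0.10145228 0.0821901 ] [-9.96054996 11.22357833  5.91020483]
```

View pics/top1.png

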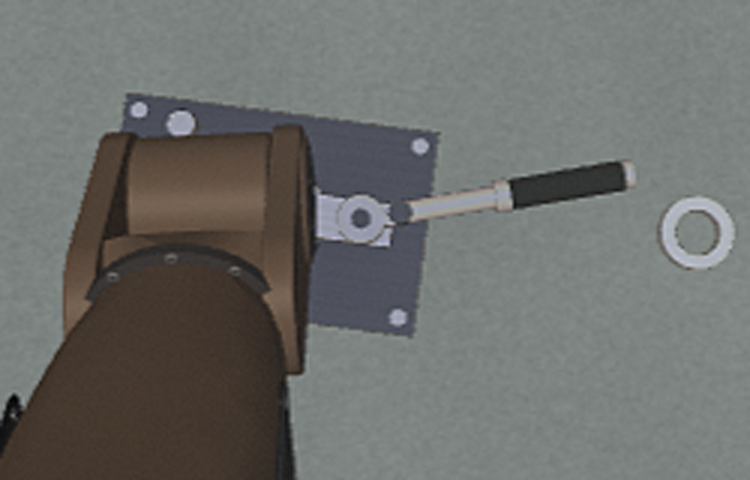

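The bar stopped moving while the force rose to about 15 N, and the picture shows its slotted end round the stud at (361,218), so the gate is home. I'll back off and go to the wrench.

Request:
arm_command --steps '[[[0,0,0],[4,0,0],-1],[[0,0,0],[15,0,0],-1],[[0,0,0],[15,0,-40],-1],[[0,0,0],[15,0,-80],-1],[[0,0,0],[15,0,-120],-1],[[0,0,-0.1],[-15,-30,-120],-1],[[0,0,-0.2],[-45,-60,-120],-1],[[0,0,-0.3],[-80,-90,-120],-1],[[0,0,-0.42],[-115,-120,-120],-1],[[0,0,-0.54],[-150,-150,-120],-1],[[0,0,-0.64],[-186,-180,-120],-1],[[0,0,-0.64],[-186,-180,-120],-1],[[0,0,-0.64],[-186,-180,-120],-1]]'

```text
time_s: 6.8
eef_pos: [0.6344, -0.143, 0.2016]
orientation: [[-0.982, -0.188, -0.001], [-0.188, 0.982, -0.0], [0.001, 0.0, -1.0]]
ft_force: [0.7, -0.1, 0.6]
grip_width: 0.0
grip_force: 0.0
```

Run:
```python
from station import bot, viewer
import cv2,numpy as np
s=bot.get_state();print(s["time_s"],s["eef_pos"],s["ft_force"],s["joint_positions"])
c=viewer.camera("wrist")
T=np.eye(4);T[:3,:3]=s["orientation"];T[:3,3]=s["eef_pos"]
np.savez("w2.npz",K=c["K"],pose=T@c["hand_eye"])
cv2.imwrite("pics/w2.png",cv2.resize(c["frame"][:,:,::-1],None,fx=1.42,fy=1.42,interpolation=cv2.INTER_CUBIC))
```

```text
6.8 [ 0.63439168 -0.14300669  0.20161456] [ 0.70455843 -0.11961207  0.61698544] [-3.23113925e-01  5.55721971e-01  1.52545223e+00 -3.30714822e-04
  1.06107473e+00 -2.08248809e+00]
```

View pics/w2.png

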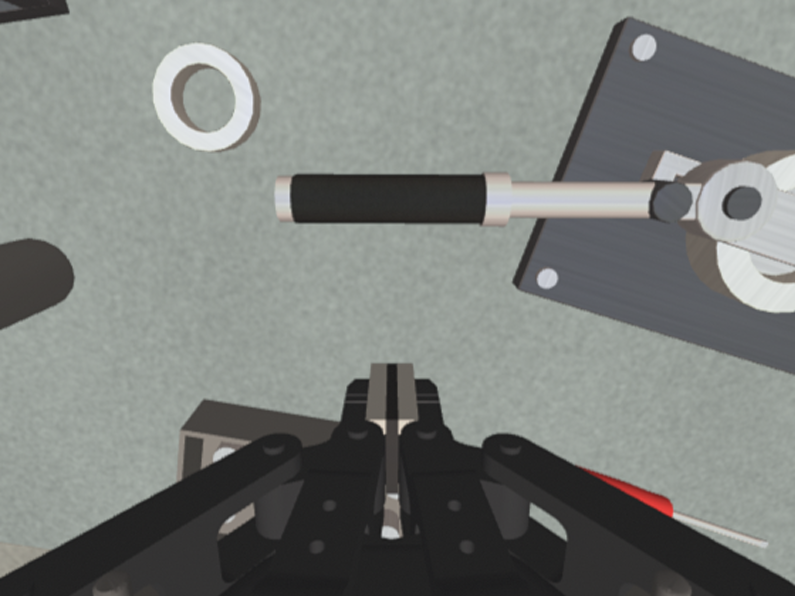

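The wrist view shows the wrench level in the image: sleeve from (291,198) to (487,198), knuckle at (671,200), nut at (743,203). The fingers at (391,390) are opposite mid-sleeve.

Run:
```python
import numpy as np;from h import *
w=np.load("w2.npz");s0=np.array([.63439,-.143])
for n,p,z in(("end",(291,198),.1),("start",(487,198),.1),("mid",(389,198),.1),("knuckle",(671,200),.107),("nut",(743,203),.115)):
    q=onz(w,p,z);print(n,q)
```

```text
end [ 0.59264192 -0.20301818]
start [ 0.57413873 -0.10599624]
mid [ 0.5833894  -0.15450237]
knuckle [ 0.55781667 -0.01866517]
nut [0.55286385 0.01072752]
```

Request:
arm_command --steps '[[[0,0,0],[0,0,45],-1],[[0,0,0],[0,0,90],-1],[[0,0,0],[0,0,121],-1],[[0,0,0],[10,0,121],-1],[[0,0,0],[20,0,121],-1],[[0,0,0],[25,0,121],-1],[[0,0,0],[28,0,121],-1],[[0,0,0.02],[32,0,121],-1],[[0,0,0.04],[35,-0.5,121],-1],[[0,0,0.06],[38,-1,121],-1],[[0,0,0.06],[38,-1,121],-1]]'

```text
time_s: 7.95
eef_pos: [0.5975, -0.1505, 0.0815]
orientation: [[-0.992, -0.129, 0.0], [-0.129, 0.992, -0.0], [-0.0, -0.0, -1.0]]
ft_force: [0.6, 0.1, 0.4]
grip_width: 0.0001
grip_force: 0.3
```

Request:
arm_command --steps '[[[0,0,0.015],[2.5,-0.3,0],-1],[[0,0,0.03],[5,-0.7,0],-1],[[0,0,0.045],[7.5,-1,0],-1],[[0,0,0.06],[10,-1.2,0],-1],[[0,0,0.06],[10,-1.2,0],-1]]'

```text
time_s: 8.45
eef_pos: [0.5875, -0.1529, 0.0813]
orientation: [[-0.998, -0.07, -0.001], [-0.07, 0.998, 0.0], [0.001, 0.0, -1.0]]
ft_force: [0.2, 1.2, 0.7]
grip_width: 0.0002
grip_force: 0.2
```

Request:
arm_command --steps '[[[0,0,0.015],[2.5,-0.3,0],-1],[[0,0,0.03],[5,-0.7,0],-1],[[0,0,0.045],[7.5,-1,0],-1],[[0,0,0.06],[10,-1.2,0],-1]]'

```text
time_s: 8.85
eef_pos: [0.5777, -0.1547, 0.0812]
orientation: [[-1.0, -0.01, -0.0], [-0.01, 1.0, 0.0], [0.0, 0.0, -1.0]]
ft_force: [2.6, 1.0, -0.4]
grip_width: 0.0001
grip_force: 1.0
```

Request:
arm_command --steps '[[[0,0,0.015],[2.5,-0.3,0],-1],[[0,0,0.03],[5,-0.7,0],-1],[[0,0,0.045],[7.5,-1,0],-1],[[0,0,0.06],[10,-1.2,0],-1]]'

```text
time_s: 9.25
eef_pos: [0.5678, -0.156, 0.0813]
orientation: [[-0.999, 0.05, -0.0], [0.05, 0.999, 0.0], [0.0, 0.0, -1.0]]
ft_force: [2.4, 2.4, -0.3]
grip_width: 0.0002
grip_force: 1.0
```

Request:
arm_command --steps '[[[0,0,0.015],[2.5,-0.3,0],-1],[[0,0,0.03],[5,-0.7,0],-1],[[0,0,0.045],[7.5,-1,0],-1],[[0,0,0.06],[10,-1.2,0],-1]]'

```text
time_s: 9.65
eef_pos: [0.5578, -0.1568, 0.0813]
orientation: [[-0.994, 0.11, 0.0], [0.11, 0.994, -0.0], [-0.0, -0.0, -1.0]]
ft_force: [1.9, 1.0, -0.2]
grip_width: -0.0
grip_force: 1.0
```

Request:
arm_command --steps '[[[0,0,0.015],[2.5,-0.3,0],-1],[[0,0,0.03],[5,-0.7,0],-1],[[0,0,0.045],[7.5,-1,0],-1],[[0,0,0.06],[10,-1.2,0],-1]]'

```text
time_s: 10.05
eef_pos: [0.5477, -0.1569, 0.0813]
orientation: [[-0.986, 0.169, 0.0], [0.169, 0.986, -0.0], [-0.0, -0.0, -1.0]]
ft_force: [2.5, 0.4, 0.4]
grip_width: -0.0001
grip_force: 1.0
```

Request:
arm_command --steps '[[[0,0,0.015],[2.5,-0.3,0],-1],[[0,0,0.03],[5,-0.7,0],-1],[[0,0,0.03],[5,-0.7,0],-1]]'

```text
time_s: 10.35
eef_pos: [0.5425, -0.1567, 0.0813]
orientation: [[-0.98, 0.198, -0.0], [0.198, 0.98, 0.0], [0.0, -0.0, -1.0]]
ft_force: [0.4, -1.0, 0.1]
grip_width: -0.0002
grip_force: 0.0
```

Request:
arm_command --steps '[[[0,0,0.015],[2.5,-0.3,0],-1],[[0,0,0.03],[5,-0.7,0],-1],[[0,0,0.045],[7.5,-1,0],-1]]'

```text
time_s: 10.65
eef_pos: [0.5363, -0.1565, 0.0816]
orientation: [[-0.97, 0.243, 0.003], [0.243, 0.97, -0.001], [-0.003, -0.0, -1.0]]
ft_force: [8.1, 1.1, -1.5]
grip_width: 0.0002
grip_force: 3.8
```

Request:
arm_command --steps '[[[0,0,0.01],[2,-0.2,0],-1],[[0,0,0.022],[4,-0.5,0],-1],[[0,0,0.035],[6,-0.8,0],-1]]'

```text
time_s: 10.95
eef_pos: [0.5307, -0.1559, 0.0818]
orientation: [[-0.961, 0.277, 0.004], [0.277, 0.961, -0.001], [-0.004, -0.0, -1.0]]
ft_force: [9.1, 1.6, -0.4]
grip_width: 0.0002
grip_force: 4.4
```

Request:
arm_command --steps '[[[0,0,0.01],[2,-0.2,0],-1],[[0,0,0.022],[4,-0.5,0],-1],[[0,0,0.035],[6,-0.8,0],-1]]'

```text
time_s: 11.25
eef_pos: [0.5251, -0.1551, 0.0818]
orientation: [[-0.951, 0.31, 0.005], [0.31, 0.951, -0.001], [-0.005, 0.0, -1.0]]
ft_force: [11.6, 2.2, -0.3]
grip_width: -0.0003
grip_force: 5.1
```

Request:
arm_command --steps '[[[0,0,0.01],[2,-0.2,0],-1],[[0,0,0.022],[4,-0.5,0],-1],[[0,0,0.035],[6,-0.8,0],-1]]'

```text
time_s: 11.55
eef_pos: [0.5195, -0.1541, 0.082]
orientation: [[-0.939, 0.343, 0.006], [0.343, 0.939, -0.002], [-0.006, 0.0, -1.0]]
ft_force: [12.9, 1.9, -1.0]
grip_width: -0.0004
grip_force: 5.7
```

Request:
arm_command --steps '[[[0,0,0.012],[2,-0.2,0],-1],[[0,0,0.026],[4,-0.5,0],-1],[[0,0,0.04],[6,-0.8,0],-1]]'

```text
time_s: 11.85
eef_pos: [0.5137, -0.1529, 0.082]
orientation: [[-0.925, 0.38, 0.006], [0.38, 0.925, -0.002], [-0.006, 0.0, -1.0]]
ft_force: [12.3, 1.2, -0.4]
grip_width: 0.0
grip_force: 5.7
```

Request:
arm_command --steps '[[[0,0,0.015],[2,-0.2,0],-1],[[0,0,0.03],[4,-0.5,0],-1],[[0,0,0.045],[6,-0.8,0],-1],[[0,0,0.06],[8,-1,0],-1],[[0,0,0.075],[10,-1.1,0],-1]]'

```text
time_s: 12.35
eef_pos: [0.5041, -0.1504, 0.082]
orientation: [[-0.894, 0.449, 0.006], [0.449, 0.894, -0.002], [-0.006, 0.0, -1.0]]
ft_force: [12.1, -2.8, -0.6]
grip_width: 0.0002
grip_force: 5.8
```

Request:
arm_command --steps '[[[0,0,0.012],[2,-0.2,0],-1],[[0,0,0.025],[4,-0.4,0],-1],[[0,0,0.035],[5.5,-0.5,0],-1],[[0,0,0.035],[5.5,-0.5,0],-1],[[0,0,0.035],[0,0,0],-1],[[0,0,0.035],[-15,0,0],-1],[[0,0,0.035],[-30,0,0],-1],[[0,0,0.035],[-30,0,-45],-1],[[0,0,0.035],[-30,0,-90],-1],[[0,0,0.035],[-30,0,-130],-1],[[0,0,0.035],[-30,0,-130],-1]]'

```text
time_s: 13.45
eef_pos: [0.5298, -0.1635, 0.2161]
orientation: [[-0.878, 0.479, 0.007], [0.479, 0.878, -0.003], [-0.007, 0.0, -1.0]]
ft_force: [0.1, 0.2, 0.5]
grip_width: 0.0001
grip_force: 0.0
```

Run:
```python
from station import bot, viewer
import cv2,numpy as np
s=bot.get_state();print(s["time_s"],s["eef_pos"],s["ft_force"])
c=viewer.camera("wrist")
T=np.eye(4);T[:3,:3]=s["orientation"];T[:3,3]=s["eef_pos"]
np.savez("w3.npz",K=c["K"],pose=T@c["hand_eye"])
cv2.imwrite("pics/w3.png",cv2.resize(c["frame"][:,:,::-1],None,fx=1.42,fy=1.42,interpolation=cv2.INTER_CUBIC))
```

```text
13.45 [ 0.52975398 -0.16351053  0.21605161] [0.13500183 0.18203758 0.50177412]
```

View pics/w3.png

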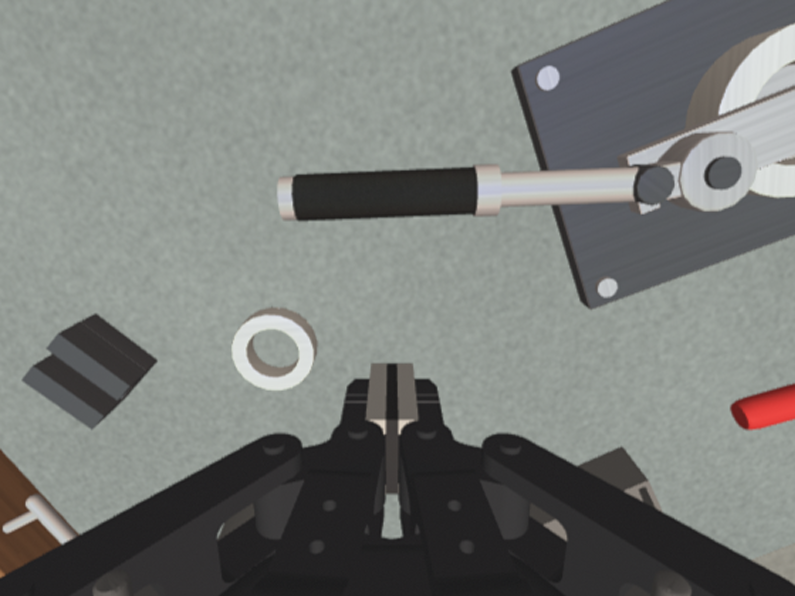

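The sleeve runs from (295,197) to (477,192), the knuckle is at (655,185) and the nut at (723,173). The head and handle lines differ visibly, the gate is still under the nut, and the spacer is untouched.

Run:
```python
import numpy as np;from h import *
a=lambda p,q:np.arctan2(q[0]-p[0],-(q[1]-p[1]))
for f,e,st,k,n in(("w2",(291,198),(487,198),(671,200),(743,203)),("w3",(295,197),(477,192),(655,185),(723,173))):
    w=np.load(f+".npz");E,S=onz(w,e,.105),onz(w,st,.105);Kn,N=onz(w,k,.109),onz(w,n,.115)
    N0=np.array([.5525,.0108])
    print(f,"handle",a(S,E),"head",a(N,Kn),"nut",N,"E from nut",a(N,E), np.linalg.norm(Kn-N))
    # geometric: handle line perpendicular offset from nut = 32 sin(bend)
    h=(E-S)/np.linalg.norm(E-S);d=N-S;print("offset mm",1e3*(h[0]*d[1]-h[1]*d[0]))
```

```text
w2 handle 0.18844845907223667 head 0.16160324374947838 nut [0.55286385 0.01072752] E from nut 0.18187394212320052 0.030958179115988613
offset mm 1.4226254982905548
w3 handle -0.47261297849575556 head -0.291098122962124 nut [0.55249845 0.01045164] E from nut -0.4406674788383882 0.030090202899669048
offset mm -6.85521836312241
```

```bash
python3 -c "
from station import bot
print(bot.hand_in())"
```

```text
the job is handed in; nothing more can be done
None
```

I handed the job in at about 13.5 s: the gate is home against the stud (about 16 N at the stop) and the wrench has broken over at about 12–13 N. The handle is bent roughly 0.2 rad (estimates 0.15 to 0.26), short of its 0.36 rad stop, and the gripper touched only the gate pin and the wrench sleeve and is now clear.

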